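# Scrub the glass with the bottle brush and put both away

### The job

Take the bottle brush off its rack and scrub the inside of the glass where it stands: three strokes, each down to the bottom and back up until the brush tip is well past half the height of the glass. Then hang the brush back in the fork of its rack, and after that set the glass upright in the middle of the coaster. Don't tip the glass over, and leave the other things where they are.

Things in the scene. Friction and masses are not known exactly. Their poses are not given: they have to be found in the camera images.
- brush: Bottle brush, loose, rigid, round, 200 mm long, 60-90 g. Origin: lower end (tip); z runs up to the handle. From the tip: blue bristle head, 44 mm diameter (0-75 mm, ends tapered to 32 mm); steel stem 10 mm diameter (to 125 mm); white collar 42 mm diameter (125-131 mm); white handle with blue rings 23 mm diameter (131-200 mm). It starts hanging upright in the fork, tip 100 mm above the worktop.
- brush_tip (a point): Centre of the lower end of the bristle head (the brush's origin).
- brush_collar (a point): On the brush's axis at the underside of the white collar, 125 mm from the tip; this underside rests on the fork's prongs.
- brush_handle (a point): Middle of the white handle, on the axis, 168 mm from the tip, 268 mm above the worktop when it hangs: the place to grasp it, from above. z runs up the handle.
- fork (a point): Fixed to the rack: midway between its two prongs at the height of their tops (225 mm above the worktop), where the collar's underside rests. x runs horizontally into the rack, y across the prongs, z up. Prongs: 8 mm round bars along x, 22 mm clear between them, from the upright at x = +39 mm to the open end at x = -44 mm, where upturned tips stand 8 mm above the prongs.
- rack: Steel brush rack, fixed to the worktop, turned by up to 20 degrees; origin on the worktop below the fork point, same axes. Base 110 x 110 x 14 mm, x -45 to +65 mm; upright 60 mm wide, 238 mm high. Only the brush's stem passes between the prongs: to unhang, lift it 15 to 40 mm, then draw it out along -x by 75 mm or more; to hang, the reverse.
- glass_mid (a point): Centre of the clear drinking glass, loose, half-way up: 45.5 mm above its underside; z is its axis. 91 mm high, 68 mm in diameter at the bottom, 81 mm at the rim, open at the top. Inner floor 11 mm above the underside; inside 56 mm in diameter at the floor, 68 mm at the rim; wall about 6 mm: best gripped by the rim, one finger inside. 180-290 g.
- glass: The same glass; origin at the centre of its underside, z up its axis.
- coaster: Round cork coaster, loose, 94 mm in diameter, 8 mm thick, flat on the worktop; origin at the centre of its underside, z up.
- timer: Bystander: round green kitchen timer, 62 mm wide, 52 mm high; origin at the centre of its underside.
- salt_mill: Bystander: small clear mill with a grey cap, 44 mm wide, 90 mm high; origin at the centre of its underside.
- spice_jar: Bystander: spice jar with a yellow cap, 42 mm wide, 106 mm high; origin at the centre of its underside.
- teaspoon: Bystander: teaspoon with a red handle, 132 x 26 x 11 mm, lying between the places of glass and coaster; origin at the centre of its underside.
Mind the look-alikes: they are no part of the job. Of the things that look like the brush, the smaller one is meant.

How it is judged:
By the outcome, as a careful person would: the job done as asked, in the order asked, and still so for the second after the job is handed in, with the robot touching nothing.
It also fails if it takes over 64 s, if anything falls off the work surface, if the arm or the gripper's body presses on something with over 40 N, if the wrist force passes 120 N, or if a joint passes its speed limit or range.

### The arm

A 7-joint arm with a two-finger parallel gripper is mounted at the origin on a cart in front of the work surface, level with it; the furniture and walls round the work are solid. World frame = base frame: x ahead of the robot, y to its left, z up, the work surface at z = 0. Lengths are in m, angles in degrees, forces in N, time in s.
With the tool pointing down it reaches from about 0.4 to 0.9 m from the base axis. Payload 5.5 kg.
Tool frame: the origin (TCP) lies on the centre line of the jaws, within the pads' length; the fingertips stand 14 mm ahead of it and the grasp point (between the pads) lies 5 mm behind it; z points along the fingers, y is the line along which they close (so a half turn about z gives the same grasp; the last joint's range is limited). The gripper opens to 92 mm and grips with 3 to 60 N. Pads are 19 mm wide; open, the fingers measure 130 mm over their backs; the gripper's body (75 mm by 190 mm) begins 47 mm behind the grasp point.
Start: joints at [-52.414, 28.699, -24.465, 88.831, 12.651, 65.22, -12.049], TCP at [0.249, 0.601, 0.241] pointing down, gripper open.
Joint ranges: [-164.97, 164.97], [-17.58, 116.51], [-87.97, 89.64], [11.32, 138.91], [-80.73, 260.73], [10.89, 115.49], [-147.41, 147.41]. Speed limits (degrees/s): [147.25, 147.25, 180, 180, 180, 180, 180].

### API

Orientations are given as [roll, pitch, yaw] about the fixed x, y, z axes, in that order (R = Rz(yaw) Ry(pitch) Rx(roll)).
In Python, from cell import env gives the robot as it stands.
- The arm moves only by the tool arm_command, never from a script. Its argument "moves" is a list that holds one entry, the list of rows, each a list of 5 numbers: the finger opening in m, from 0 to 0.0918, then the shift along the tool's x, y, z in m, then the turn about the tool's z in rad. In form: [[[grip, dx, dy, dz, roll], ...]]. A call has 1 to 20 rows; each row shifts and turns the commanded pose from where the row before left it, along the tool's axes as they then stand; what a row does not reach is not made up. A row lasts 1/8 s, in which the tool goes at most 62.5 mm and 10.7 degrees, less where a joint would pass 70% of its speed; a pose out of reach is approached as far as the arm can. A call is refused whole if a number of a shift passes 0.0625 or a number of a turn 0.188, either way. A call with a gripper value outside its range is refused whole. The fingers move at their own pace and stop on an object; "force" is the grip in N (left out, the last holds). Time passes only in rows, so rows that do not move let the fingers close. It gives the time, the measured TCP pose, the force, the opening and the grip force at its end, in the units of the state.
- env.get_state(): the state, without advancing time (a new reading comes with each control period).
- env.read_camera(name): name is "side" or "top" or "wrist"; returns the picture (480x640x3 uint8, blue, green, red); there is no depth.
- env.camera_info(name): a dict with "vfov" (degrees; the focal length in pixels is half the picture's height over the tangent of half this angle, whatever the lens; pixels are square), "cx", "cy" (the principal point, pixels), "k1" (the pictures are not rectified: a ray, as slopes to the right and down, at radius r is drawn at 1 + k1 r^2 times it, then the intrinsics apply), "R" (3x3) and "t" (3): a world point X has camera coordinates R X + t. Camera axes: x right, y down, z forward; pixel columns grow to the right and rows downward; lengths in m; the calibration is good to about 2 mm. A picture is of the moment at which its call begins: read the wrist's pose just before it. camera_info takes no time and is no camera call; for the wrist camera it gives the pose at the moment of the call.
- env.job_done(): hands the job in; it is judged then, once.
Trained networks look in the newest picture that a camera, given by its name, has taken for a name from the list of things; names that differ only in an ending like _2 or _b are one class to them, and where a whole thing is asked for, a point or a joint stands for the part that bears it (a point fixed in the world has none). Each returns a list of dicts, best first, with "p" (0 to 1); they miss things now and then, are a little off and sometimes report something else, mostly with a low value. They report only what shows in the picture. A call takes as long as a camera call. They do not tell look-alikes from the thing itself.
- env.outline_of(camera, label): "region" (480x640 bool, what is visible of it) and "location" ([row, column] in pixels, amid what is visible of it).
- env.spot_point(camera, label): "location" ([row, column] in pixels: a listed point, or the origin of a listed thing).
The state is a dict: "clock": time; "joint_pos": joint angles; "dq": joint speeds; "joint_efforts": joint torques, N m; "ee_pos": TCP position; "tcp_rot": TCP orientation; "ft_force": force on the tool from outside, world axes, zero at the start; "moment": the same for the moment, N m; "gripper_width": finger opening in m; "finger_force": force on a finger pad.
Only numpy, scipy, OpenCV 4.12 (cv2) and the standard library are available. Lean on these libraries where they do the work, as an engineer would, in place of code of your own. Each camera call takes 0.05 s, during which the arm holds its last target. There are 200 camera calls.

## Working session

There is one attempt and no reset: what is moved stays moved. The work goes in short steps, Python scripts to look and compute and a tool call to move; the robot and the scene stay as the last step left them, time stands still between calls to the robot, and variables do not carry over. Pictures are saved under pics/ and viewed, at most 10 in all, crops included, and the job is handed in when it is done.

Besides the shell and the picture viewer there is one more tool, called after "Emit:" as name(argument=value, ...) on one line, values as JSON. arm_command: Moves the arm, as the interface text tells. Its arguments: {"type":"object","properties":{"moves":{"type":"array"},"force":{"type":"number"}},"required":["moves"]}

```bash
mkdir -p pics; ls
cat > h.py <<'E'
import numpy as np, cv2
from cell import env
from scipy.spatial.transform import Rotation as Ro
def ray(cam,rc,info=None):
    i=info or env.camera_info(cam); f=240/np.tan(np.radians(i["vfov"]/2))
    u=np.array([(rc[1]-i["cx"])/f,(rc[0]-i["cy"])/f]); s=u.copy()
    for _ in range(30): s=u/(1+i["k1"]*(s@s))
    R=np.array(i["R"]); t=np.array(i["t"])
    d=R.T@np.array([s[0],s[1],1]); return -R.T@t, d/np.linalg.norm(d)
def proj(cam,X,info=None):
    i=info or env.camera_info(cam); f=240/np.tan(np.radians(i["vfov"]/2))
    c=np.array(i["R"])@np.array(X)+np.array(i["t"]); s=c[:2]/c[2]; s=s*(1+i["k1"]*(s@s))
    return np.array([i["cy"]+f*s[1],i["cx"]+f*s[0]])
def atz(cam,rc,z,info=None):
    o,d=ray(cam,rc,info); return o+d*(z-o[2])/d[2]
def tri(a,b):
    A=np.zeros((3,3));B=np.zeros(3)
    for o,d in (a,b):
        P=np.eye(3)-np.outer(d,d);A+=P;B+=P@o
    X=np.linalg.solve(A,B); return X,[np.linalg.norm((np.eye(3)-np.outer(d,d))@(X-o)) for o,d in (a,b)]
E
python3 - <<'E'
from h import *
print(env.get_state())
for c in("side","top","wrist"):
    im=env.read_camera(c); cv2.imwrite(f"pics/{c}0.png",im)
    i=env.camera_info(c); o,d=ray(c,(240,320)); print(c,i["vfov"],i["k1"],o.round(3),d.round(3))
    for n in ["brush","brush_handle","brush_collar","brush_tip","fork","rack","glass","glass_mid","coaster","timer","salt_mill","spice_jar","teaspoon"]:
        r=env.spot_point(c,n); print(c,n,[(np.round(q["location"]).tolist(),round(q["p"],2)) for q in r[:4]])
E
```

```text
pics
{'clock': 0.0, 'joint_pos': array([-52.41336301,  28.75377515, -24.45322078,  88.89126873,
        12.65303976,  65.21953019, -12.04939896]), 'dq': array([-0.08244822,  0.11871317,  0.04896276,  0.04439472,  0.0387118 ,
        0.10738501,  0.02706924]), 'joint_efforts': array([-1.07909746e-03, -5.66582930e+01, -5.81653118e+00, -2.79126191e+01,
       -6.84230682e-02,  3.05936707e-02,  1.72346322e-04]), 'ee_pos': array([0.24860814, 0.59985376, 0.23967998]), 'tcp_rot': array([-1.79889326e+02, -1.93110498e-03,  1.57497399e+02]), 'ft_force': array([-0.32730922,  0.17251492, -0.08778864]), 'moment': array([0.0315869 , 0.04641119, 0.0121115 ]), 'finger_force': 0.0, 'gripper_width': 0.09168095948755947}
side 47.085273728655395 -0.1503727441418795 [ 0.481 -0.825  0.802] [ 0.168  0.758 -0.63 ]
side brush [([284.0, 334.0], 0.77), ([249.0, 228.0], 0.76), ([398.0, 334.0], 0.43)]
side brush_handle [([162.0, 214.0], 0.88), ([211.0, 338.0], 0.86)]
side brush_collar [([230.0, 332.0], 0.97), ([184.0, 217.0], 0.76), ([281.0, 332.0], 0.62)]
side brush_tip [([282.0, 331.0], 0.73), ([248.0, 226.0],
[... 760 characters left out ...]

top glass []
top glass_mid [([304.0, 399.0], 0.64), ([313.0, 335.0], 0.53)]
top coaster [([337.0, 285.0], 0.65)]
top timer [([276.0, 242.0], 0.77)]
top salt_mill [([210.0, 234.0], 0.82), ([199.0, 335.0], 0.44), ([203.0, 338.0], 0.33)]
top spice_jar [([238.0, 417.0], 0.75), ([200.0, 337.0], 0.41), ([233.0, 330.0], 0.36), ([336.0, 283.0], 0.35)]
top teaspoon [([314.0, 342.0], 0.6)]
wrist 60.717576803095234 -0.08387851750817991 [0.182 0.628 0.385] [ 0.255 -0.092 -0.963]
wrist brush []
wrist brush_handle []
wrist brush_collar []
wrist brush_tip []
wrist fork []
wrist rack []
wrist glass []
wrist glass_mid []
wrist coaster []
wrist timer []
wrist salt_mill []
wrist spice_jar []
wrist teaspoon []
```

View pics/side0.png

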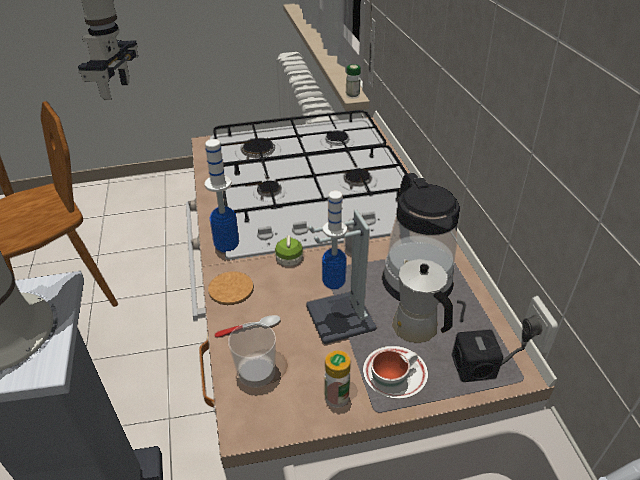

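View pics/top0.png

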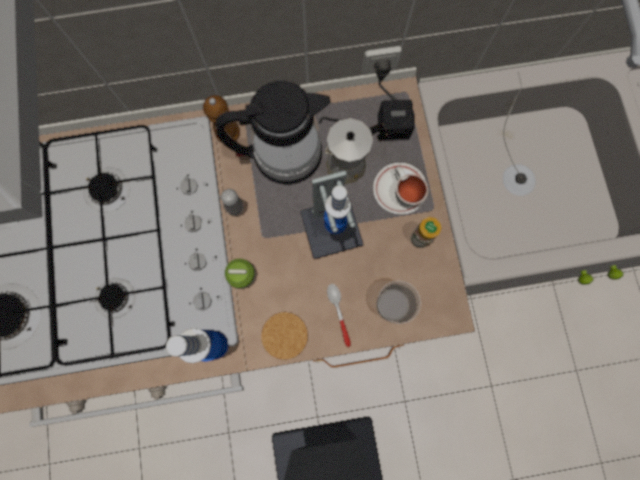

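The side view shows the small brush in the rack at about (230,334). The bigger look-alike is at (190,218), the glass at (355,254), the coaster at (287,231) and the spoon at (325,248). The top view agrees: rack at (230,332), glass at (303,398), coaster at (336,285). I'll fit silhouettes next.

```bash
cat > fit.py <<'E'
from h import *
from scipy.optimize import minimize
def mask(cam,label,near):
    r=env.outline_of(cam,label)
    r=[q for q in r if np.hypot(*(np.array(q["location"])-near))<60]
    return r[0]["region"] if r else None
def rev(prof,p):  # prof [(r,z)]
    a=np.linspace(0,2*np.pi,24,endpoint=False)
    return [np.array([[p[0]+r*np.cos(t),p[1]+r*np.sin(t),z0] for r,z0 in pr for t in a]) for pr in prof]
def box(b,p):
    c,s=np.cos(p[2]),np.sin(p[2])
    return [np.array([[p[0]+c*x-s*y,p[1]+s*x+c*y,z] for x in q[:2] for y in q[2:4] for z in q[4:]]) for q in b]
def sil(cam,parts,info):
    m=np.zeros((480,640),np.uint8)
    for P in parts:
        h=cv2.convexHull(np.array([proj(cam,X,info)[::-1] for X in P],np.float32))
        cv2.fillConvexPoly(m,np.round(h*16).astype(np.int32),1,shift=4)
    return m>0
def fit(parts,masks,x0,step):
    infos={c:env.camera_info(c) for c in masks}
    def cost(x):
        e=0
        for c,m in masks.items():
            s=sil(c,parts(x),infos[c]); e+=1-(s&m).sum()/max(1,(s|m).sum())
        return e
    x0=np.array(x0,float)
    S=np.vstack([x0]+[x0+np.eye(len(x0))[i]*step[i] for i in range(len(x0))])
    r=minimize(cost,x0,method="Nelder-Mead",options=dict(initial_simplex=S,maxiter=150,xatol=1e-4,fatol=1e-4))
    return r.x,r.fun
GL=[[(.034,0),(.0405,.091)]]
CO=[[(.047,0),(.047,.008)]]
def brushp(z): return [[(.016,z),(.022,z+.008),(.022,z+.067),(.016,z+.075)],[(.005,z+.07),(.005,z+.128)],[(.021,z+.125),(.021,z+.131)],[(.0115,z+.131),(.0115,z+.2)]]
RK=[(-.045,.065,-.055,.055,0,.014),(.039,.047,-.03,.03,0,.238)]
E
cat > m1.py <<'E'
from fit import *
print("handle",tri(ray("side",(211,338)),ray("top",(198,337))))
print("collar",tri(ray("side",(230,332)),ray("top",(206,338))))
print("fork",tri(ray("side",(227,334)),ray("top",(201,335))))
print("glassmid",atz("side",(355,254),.0455),atz("top",(304,399),.0455))
print("coaster",atz("side",(287,231),0),atz("top",(337,285),0))
for n,c in(("timer",(276,242)),("salt_mill",(210,234)),("spice_jar",(238,417)),("teaspoon",(314,342))): print(n,atz("top",c,0.0))
for c in("side","top"): env.read_camera(c)
near={"glass":((355,254),(302,398)),"coaster":((287,231),(337,285)),"brush":((235,334),(210,337)),"rack":((290,345),(230,332)),"teaspoon":((325,250),(314,342))}
M={n:{c:m for c,m in zip(("side","top"),(mask("side",n,v[0]),mask("top",n,v[1]))) if m is not None} for n,v in near.items()}
print({n:{c:int(m.sum()) for c,m in d.items()} for n,d in M.items()})
np.save("M.npy",M,allow_pickle=True)
g=atz("top",(304,399),.0455)
print("G",fit(lambda x:rev(GL,x),M["glass"],g[:2],[.01,.01]))
c=atz("top",(337,285),0)
print("C",fit(lambda x:rev(CO,x),M["coaster"],c[:2],[.01,.01]))
b=tri(ray("side",(211,338)),ray("top",(198,337)))[0]
print("B",fit(lambda x:rev(brushp(.1),x),M["brush"],b[:2],[.01,.01]))
for y0 in(-.3,0.,.3): print("R",fit(lambda x:box(RK,x),M["rack"],[b[0],b[1],y0],[.01,.01,.1]))
E
python3 m1.py
```

```text
handle (array([ 0.66900098, -0.10927084,  0.26296566]), [np.float64(0.0013341846593042024), np.float64(0.001334184659304299)])
collar (array([ 0.66195539, -0.11140328,  0.22729896]), [np.float64(0.002179208355243964), np.float64(0.002179208355243957)])
fork (array([ 0.66824151, -0.10764524,  0.23066606]), [np.float64(0.004155315995727217), np.float64(0.004155315995727285)])
glassmid [ 0.49983518 -0.20031338  0.0455    ] [ 0.49793745 -0.21010296  0.0455    ]
coaster [0.47737284 0.02886299 0.        ] [0.4736026  0.02308389 0.        ]
timer [0.61146722 0.09241775 0.        ]
salt_mill [0.75550974 0.0903574  0.        ]
spice_jar [ 0.62967044 -0.28352948  0.        ]
teaspoon [ 0.49970647 -0.098943    0.        ]
{'glass': {'side': 2499, 'top': 1515}, 'coaster': {'top': 1730}, 'brush': {'side': 1663, 'top': 820}, 'rack': {'side': 3845, 'top': 2647}, 'teaspoon': {'side': 291, 'top': 413}}
G (array([ 0.50021222, -0.20323691]), np.float64(0.1092339396145432))
C (array([0.47906588, 0.02361065]), np.float64(0.03351955307262566))
B (array([ 0.66470984, -0.11024075]), np.float64(0.33038097573936687))
R (array([ 0.66972569, -0.10690561,  0.06848727]), np.float64(0.453539737447092))
R (array([ 0.66980707, -0.10680314,  0.06667917]), np.float64(0.4524561320654936))
R (array([ 0.67026972, -0.10698103,  0.07569707]), np.float64(0.45467101232631657))
```

```bash
cat > m2.py <<'E'
from fit import *
M=np.load("M.npy",allow_pickle=True).item()
RK2=RK+[(-.044,.039,.011,.019,.217,.225),(-.044,.039,-.019,-.011,.217,.225)]
I={c:env.camera_info(c) for c in("side","top")}
ig={c:cv2.dilate(sil(c,rev(brushp(.1),(.666,-.109)),I[c]).astype(np.uint8),np.ones((7,7)))>0 for c in I}
def cost(x,cs=("side","top")):
    e=0
    for c in cs:
        s=sil(c,box(RK2,x),I[c])&~ig[c]; m=M["rack"][c]&~ig[c]; e+=1-(s&m).sum()/(s|m).sum()
    return e
for cs in(("side","top"),("top",),("side",)):
  for y0 in(-.25,0,.25):
    x0=np.array([.667,-.109,y0]); S=np.vstack([x0]+[x0+d for d in np.diag([.01,.01,.1])])
    r=minimize(cost,x0,args=(cs,),method="Nelder-Mead",options=dict(initial_simplex=S)); print(cs,r.x.round(4),np.degrees(r.x[2]).round(1),round(r.fun,3))
    if len(cs)==2 and y0==0: X=r.x
for c in I:
    im=env.read_camera(c)
    for m,col in((sil(c,box(RK2,X),I[c]),(0,0,255)),(M["rack"][c],(0,255,0)),(sil(c,rev(brushp(.1),(.666,-.109)),I[c]),(255,255,0)),(sil(c,rev(GL,(.5,-.203)),I[c]),(0,0,255)),(sil(c,rev(CO,(.479,.0236)),I[c]),(0,0,255))):
        cs,_=cv2.findContours(m.astype(np.uint8),cv2.RETR_EXTERNAL,cv2.CHAIN_APPROX_NONE); cv2.drawContours(im,cs,-1,col,1)
    w=im[150:410,195:395] if c=="side" else im[150:370,240:440]
    cv2.imwrite(f"pics/ov_{c}.png",cv2.resize(w,None,fx=2,fy=2))
a=cv2.imread("pics/ov_side.png");b=cv2.imread("pics/ov_top.png");b=cv2.copyMakeBorder(b,0,a.shape[0]-b.shape[0],0,0,cv2.BORDER_CONSTANT)
cv2.imwrite("pics/ov.png",np.hstack([a,b]))
E
python3 m2.py
```

```text
('side', 'top') [ 0.6707 -0.1074  0.0534] 3.1 0.22
('side', 'top') [ 0.6703 -0.1073  0.0595] 3.4 0.221
('side', 'top') [ 0.6701 -0.1076  0.0602] 3.5 0.22
('top',) [ 0.6708 -0.1095  0.1088] 6.2 0.089
('top',) [ 0.6713 -0.1081  0.0885] 5.1 0.088
('top',) [ 0.6723 -0.1093  0.1154] 6.6 0.089
('side',) [ 0.6702 -0.1043  0.0635] 3.6 0.106
('side',) [ 0.6701 -0.1058  0.0278] 1.6 0.105
('side',) [ 0.6701 -0.1043  0.0638] 3.7 0.107
```

View pics/ov.png

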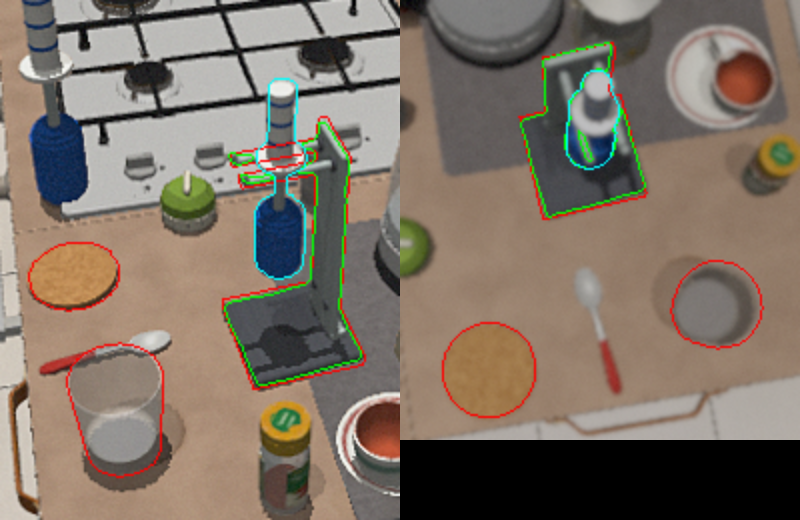

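```bash
cat >> h.py <<'E'
def rows(target,yaw=None,vmax=.055):
    """tool-frame total shift to a world target at the present (or given) yaw"""
    s=env.get_state(); R=Ro.from_euler("xyz",s["tcp_rot"],degrees=True) if yaw is None else Ro.from_euler("xyz",[180,0,yaw],degrees=True)
    d=R.inv().apply(np.array(target)-s["ee_pos"]); n=int(np.ceil(np.linalg.norm(d)/vmax)); return d.round(4),n,(d/n).round(4)
E
python3 - <<'E'
from h import *
print("bigbrush top",tri(ray("side",(143,213)),ray("top",(346,175))))
print("kettle lid",tri(ray("side",(190,430)),ray("top",(98,283))))
print("moka",tri(ray("side",(266,424)),ray("top",(136,350))))
print(env.get_state()["clock"], rows((.56,-.118,.43),185))
E
```

```text
bigbrush top (array([0.4823094 , 0.16698897, 0.2676584 ]), [np.float64(0.0001810940810562665), np.float64(0.0001810940810562591)])
kettle lid (array([ 0.86250691, -0.05088762,  0.23986308]), [np.float64(0.003141391279075306), np.float64(0.0031413912790752953)])
moka (array([ 0.81341154, -0.1633186 ,  0.15879706]), [np.float64(0.0005874055333912788), np.float64(0.0005874055333909945)])
2.8 (array([-0.2474, -0.7429, -0.1893]), 15, array([-0.0165, -0.0495, -0.0126]))
```

Emit:
arm_command(moves=[[[0.09,0,0,-0.045,-0.16],[0.09,0,0,-0.045,-0.16],[0.09,0,0,-0.045,-0.16],[0.09,-0.0165,-0.0495,-0.045,0],[0.09,-0.0165,-0.0495,0,0],[0.09,-0.0165,-0.0495,0,0],[0.09,-0.0165,-0.0495,0,0],[0.09,-0.0165,-0.0495,0,0],[0.09,-0.0165,-0.0495,0,0],[0.09,-0.0165,-0.0495,0,0],[0.09,-0.0165,-0.0495,0,0],[0.09,-0.0165,-0.0495,0,0],[0.09,-0.0165,-0.0495,0,0],[0.09,-0.0165,-0.0495,0,0],[0.09,-0.0165,-0.0495,0,0],[0.09,-0.0165,-0.0495,0,0],[0.09,-0.0165,-0.0495,0,0],[0.09,-0.0165,-0.0495,0,0],[0.09,0,0,0,0]]])

```text
clock: 5.18
ee_pos: [0.5582, -0.1184, 0.4157]
tcp_rot: [-179.9, -0.1, -175.4]
ft_force: [-0.7, -0.2, 0.4]
gripper_width: 0.0901
finger_force: 0.0
```

Run:
```python
from fit import *
s=env.get_state(); I=env.camera_info("wrist"); im=env.read_camera("wrist")
print(s["ee_pos"],s["tcp_rot"])
X=(.670,-.1073,.08)
RK2=RK+[(-.044,.039,.011,.019,.217,.225),(-.044,.039,-.019,-.011,.217,.225)]
M={n:[q for q in env.outline_of("wrist",n)] for n in("brush","rack")}
print({n:[(np.round(q["location"]),round(q["p"],2),int(q["region"].sum())) for q in v] for n,v in M.items()})
for n in("brush_handle","brush_collar","fork"): print(n,[(np.round(q["location"]).tolist(),round(q["p"],2)) for q in env.spot_point("wrist",n)])
print("pred",proj("wrist",(.669,-.108,.268),I),proj("wrist",(.669,-.108,.3),I),proj("wrist",(.669,-.108,.225),I))
for ms,col in(([sil("wrist",[b],I) for b in box(RK2,X)],(0,0,255)),([sil("wrist",rev(brushp(.1),(.669,-.108)),I)],(255,255,0)),([q["region"] for q in M["brush"]],(0,255,0))):
  for m in ms:
    cs,_=cv2.findContours(m.astype(np.uint8),cv2.RETR_EXTERNAL,cv2.CHAIN_APPROX_NONE); cv2.drawContours(im,cs,-1,col,1)
cv2.imwrite("pics/w1.png",im)
if M["brush"]:
    m=M["brush"][0]["region"]; print("B",fit(lambda x:rev(brushp(.1),x),{"wrist":m},[.669,-.108],[.006,.006]))
```

```text
[ 0.55822774 -0.11843256  0.41572956] [-1.79885950e+02 -7.28822765e-02 -1.75442697e+02]
{'brush': [(array([310., 315.]), 0.94, 2490), (array([149., 575.]), 0.69, 5827)], 'rack': [(array([268., 320.]), 0.79, 5766)]}
brush_handle [([360.0, 319.0], 0.58)]
brush_collar [([154.0, 606.0], 0.87), ([333.0, 316.0], 0.67)]
fork []
pred [360.25061628 317.1599141 ] [383.86910592 317.28316942] [334.44310212 317.02390465]
B (array([ 0.66492456, -0.10154035]), np.float64(0.452024647887324))
```

View pics/w1.png

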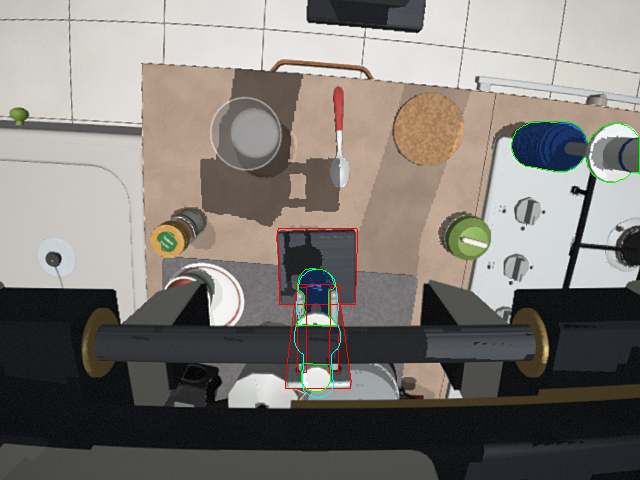

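The brush and rack models line up with the wrist view (handle end at about (380,317), base at (265,318)). Going in to grasp.

Run:
```python
from h import *
print(rows((.669,-.108,.416)), rows((.669,-.108,.263)))
```

```text
(array([-0.1108, -0.0066,  0.0009]), 3, array([-0.0369, -0.0022,  0.0003])) (array([-0.1108, -0.0067,  0.1539]), 4, array([-0.0277, -0.0017,  0.0385]))
```

Run:
```python
from h import *
s=env.get_state(); R=Ro.from_euler("xyz",s["tcp_rot"],degrees=True)
print(s["ee_pos"],s["tcp_rot"],s["clock"]); print(R.as_matrix().round(3)); print(R.inv().apply(np.array((.669,-.108,.416))-s["ee_pos"]))
```

```text
[ 0.55801482 -0.11138047  0.41682967] [ 1.79972020e+02  2.76040028e-02 -1.74848918e+02] 5.475
[[-0.996 -0.09   0.   ]
 [-0.09   0.996  0.001]
 [-0.     0.    -1.   ]]
[-0.11084006 -0.00659811  0.00087985]
```

Emit:
arm_command(moves=[[[0.09,-0.037,-0.0022,0,0],[0.09,-0.037,-0.0022,0,0],[0.09,-0.037,-0.0022,0.02,0],[0.09,0,0,0.04,0],[0.09,0,0,0.02,0],[0.09,0,0,0,0],[0.09,0,0,0,0]]])

```text
clock: 6.35
ee_pos: [0.6698, -0.1094, 0.3381]
tcp_rot: [-180.0, 0.1, -174.9]
ft_force: [0.3, -0.7, 0.6]
gripper_width: 0.0902
finger_force: 0.0
```

Run:
```python
from fit import *
s=env.get_state(); I=env.camera_info("wrist"); im=env.read_camera("wrist"); print(s["ee_pos"],s["tcp_rot"],rows((.669,-.108,.263)))
for n in("brush_handle","brush_collar","fork"): print(n,[(np.round(q["location"]).tolist(),round(q["p"],2)) for q in env.spot_point("wrist",n)])
for z in (.1,.268,.3,.225): print(z,proj("wrist",(.669,-.108,z),I))
cv2.imwrite("pics/w2.png",im)
```

```text
[ 0.66976468 -0.10943601  0.33811474] [-1.79987549e+02  1.16631498e-01 -1.74946451e+02] (array([0.001 , 0.0018, 0.0755]), 2, array([0.0005, 0.0009, 0.0378]))
brush_handle [([254.0, 318.0], 0.8)]
brush_collar [([234.0, 320.0], 0.98)]
fork []
0.1 [202.7413165  316.55532735]
0.268 [259.19412056 317.57622204]
0.3 [280.56602801 317.96053221]
0.225 [238.22097332 317.19791727]
```

View pics/w2.png

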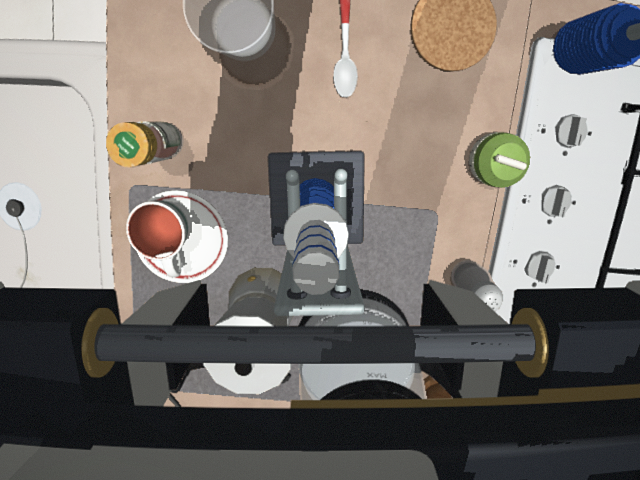

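The handle (265,316) sits centred between the prongs (columns 293 to 342), in line with the jaws. Descending and grasping.

Emit:
arm_command(moves=[[[0.09,0.001,0.0018,0.0375,0],[0.09,0,0,0.038,0],[0.09,0,0,0,0],[0.02,0,0,0,0],[0.02,0,0,0,0],[0.02,0,0,0,0],[0.02,0,0,0,0],[0.02,0,0,0,0]]], force=35)

```text
clock: 7.55
ee_pos: [0.6682, -0.1083, 0.2613]
tcp_rot: [-180.0, 0.0, -175.0]
ft_force: [-0.3, 1.1, -0.2]
gripper_width: 0.0444
finger_force: 0.0
```

Emit:
arm_command(moves=[[[0.015,0,0,0,0],[0.015,0,0,0,0],[0.015,0,0,0,0],[0.015,0,0,0,0],[0.015,0,0,0,0]]])

```text
clock: 8.18
ee_pos: [0.6681, -0.1084, 0.2609]
tcp_rot: [-180.0, -0.0, -175.0]
ft_force: [-0.3, -0.5, -0.9]
gripper_width: 0.0226
finger_force: 35.0
```

Emit:
arm_command(moves=[[[0.015,0,0,-0.015,0],[0.015,0,0,-0.015,0],[0.015,0,0,0,0],[0.015,0.025,0,0,0],[0.015,0.03,0,0,0],[0.015,0.03,0,0,0],[0.015,0.025,0,0,0],[0.015,0,0,-0.01,0],[0.015,0,0,0,0]]])

```text
clock: 9.3
ee_pos: [0.5601, -0.1179, 0.3027]
tcp_rot: [-180.0, 0.2, -175.0]
ft_force: [1.1, -0.2, -0.6]
gripper_width: 0.0225
finger_force: 35.0
```

Run:
```python
from fit import *
s=env.get_state(); print(s["ee_pos"],s["tcp_rot"],s["gripper_width"],s["ft_force"])
for c in("wrist","top","side"):
    I=env.camera_info(c); im=env.read_camera(c); cv2.imwrite(f"pics/g_{c}.png",im)
    p=proj(c,(.5,-.203,.0455),I)
    m=mask(c,"glass",p)
    r=env.outline_of(c,"brush"); print(c,[(np.round(q["location"]),round(q["p"],2)) for q in r])
    if m is not None: print(c,m.sum(),fit(lambda x:rev(GL,x),{c:m},[.5,-.203],[.008,.008]))
```

```text
[ 0.56014321 -0.11786327  0.30267708] [-179.9652956     0.20429613 -174.98869498] 0.022549371483141505 [ 1.06802091 -0.16599095 -0.63915231]
wrist [(array([276., 313.]), 0.92), (array([152., 602.]), 0.64)]
wrist 7154 (array([ 0.49895271, -0.20098354]), np.float64(0.04255888650963602))
top [(array([346., 198.]), 0.74)]
side [(array([254., 273.]), 0.96), (array([211., 220.]), 0.61)]
side 2515 (array([ 0.49938965, -0.20314209]), np.float64(0.04337899543378998))
```

Run:
```python
from fit import *
print(rows((.4995,-.202,.30)))
s=env.get_state(); I=env.camera_info("side"); im=cv2.imread("pics/g_side.png")
m=sil("side",rev(brushp(s["ee_pos"][2]-.161),s["ee_pos"][:2]),I)
cs,_=cv2.findContours(m.astype(np.uint8),cv2.RETR_EXTERNAL,cv2.CHAIN_APPROX_NONE); cv2.drawContours(im,cs,-1,(0,0,255),1)
cv2.imwrite("pics/g_s2.png",cv2.resize(im[110:390,190:390],None,fx=2,fy=2)); print(env.get_state()["ee_pos"])
```

```text
(array([ 0.0662, -0.0787,  0.0007]), 2, array([ 0.0331, -0.0393,  0.0003]))
[ 0.55857817 -0.11785978  0.30067207]
```

View pics/g_s2.png

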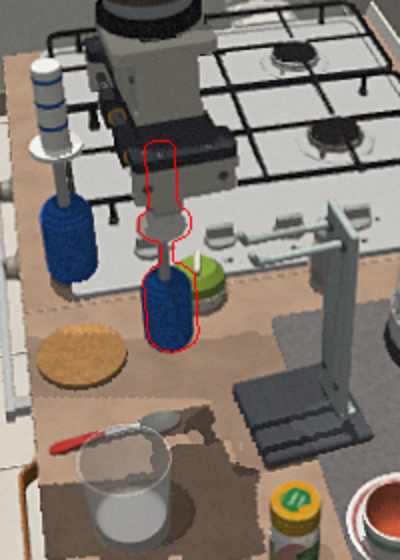

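The brush hangs vertical in the grip, and its model outline matches (head at about (305,168) in the crop). The glass is unmoved. Moving over the glass.

Emit:
arm_command(moves=[[[0.015,0.022,-0.0262,0,0],[0.015,0.022,-0.0262,0,0],[0.015,0.0222,-0.0263,0,0],[0.015,0,0,0,0],[0.015,0,0,0,0],[0.015,0,0,0,0]]])

```text
clock: 10.5
ee_pos: [0.5001, -0.2009, 0.301]
tcp_rot: [180.0, 0.0, -174.9]
ft_force: [-0.2, -0.7, -0.6]
gripper_width: 0.0223
finger_force: 35.0
```

Run:
```python
from h import *
s=env.get_state();print(s["ee_pos"],s["tcp_rot"],s["ft_force"],s["moment"],rows((.4995,-.202,.176)))
```

```text
[ 0.50012958 -0.20086869  0.30095735] [ 1.79971428e+02  1.28266023e-02 -1.74886787e+02] [-0.19067519 -0.69905467 -0.61352994] [ 0.03618374 -0.00364384 -0.07246713] (array([ 0.0008, -0.0011,  0.125 ]), 3, array([ 0.0003, -0.0004,  0.0417]))
```

Emit:
arm_command(moves=[[[0.015,0.0006,-0.001,0.03,0],[0.015,0,0,0.035,0],[0.015,0,0,0.035,0],[0.015,0,0,0.023,0],[0.015,0,0,0,0],[0.015,0,0,0.003,0],[0.015,0,0,0,0]]])

```text
clock: 11.38
ee_pos: [0.4998, -0.2032, 0.176]
tcp_rot: [-180.0, 0.1, -175.0]
ft_force: [-0.0, 0.2, -0.6]
gripper_width: 0.0227
finger_force: 35.0
```

Emit:
arm_command(moves=[[[0.015,0,0,0.002,0],[0.015,0,0,0.0015,0],[0.015,0,0,0,0],[0.015,0,0,0,0]]])

```text
clock: 11.88
ee_pos: [0.4994, -0.2033, 0.1722]
tcp_rot: [-180.0, 0.1, -175.0]
ft_force: [-0.2, 1.0, 5.9]
gripper_width: 0.0224
finger_force: 35.0
```

Emit:
arm_command(moves=[[[0.015,0,0,-0.02,0],[0.015,0,0,-0.025,0],[0.015,0,0,-0.02,0],[0.015,0,0,0,0],[0.015,0,0,0,0],[0.015,0,0,0.02,0],[0.015,0,0,0.025,0],[0.015,0,0,0.02,0],[0.015,0,0,0,0],[0.015,0,0,0,0]]])

```text
clock: 13.12
ee_pos: [0.498, -0.2029, 0.1703]
tcp_rot: [179.9, -0.1, -175.0]
ft_force: [-0.2, -0.5, -0.7]
gripper_width: 0.022
finger_force: 35.0
```

Emit:
arm_command(moves=[[[0.015,0,0,0.0015,0],[0.015,0,0,0,0],[0.015,0,0,0,0]]])

```text
clock: 13.5
ee_pos: [0.4989, -0.2032, 0.17]
tcp_rot: [-180.0, -0.0, -175.0]
ft_force: [-0.0, -0.1, -0.7]
gripper_width: 0.0225
finger_force: 35.0
```

Run:
```python
from fit import *
s=env.get_state(); print(s["ee_pos"],s["ft_force"],s["clock"])
I=env.camera_info("side"); im=env.read_camera("side")
m=mask("side","glass",(355,254)); print(fit(lambda x:rev(GL,x),{"side":m},[.5,-.203],[.008,.008]) if m is not None else None)
for mm in (sil("side",rev(brushp(s["ee_pos"][2]-.161),s["ee_pos"][:2]),I),sil("side",rev(GL,(.4995,-.202)),I)):
    cs,_=cv2.findContours(mm.astype(np.uint8),cv2.RETR_EXTERNAL,cv2.CHAIN_APPROX_NONE); cv2.drawContours(im,cs,-1,(0,0,255),1)
cv2.imwrite("pics/s3.png",cv2.resize(im[200:400,180:340],None,fx=3,fy=3,interpolation=cv2.INTER_CUBIC))
```

```text
[ 0.49886703 -0.20316302  0.17002469] [-0.04345468 -0.13664433 -0.6572705 ] 13.5
(array([ 0.49978963, -0.20091953]), np.float64(0.304845478824876))
```

View pics/s3.png

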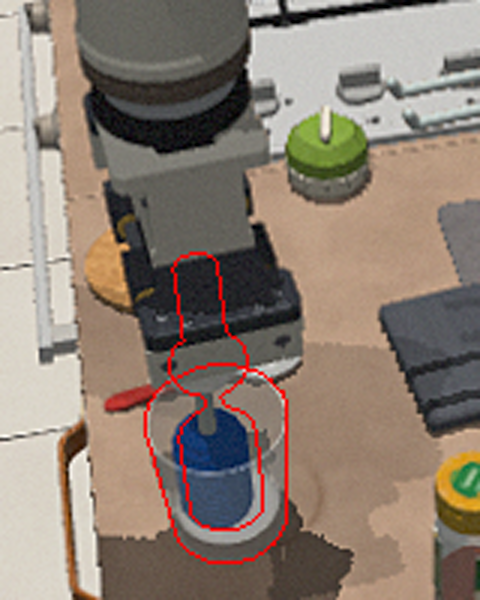

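The brush stands in the glass with its head near the floor (lower end at about (525,216) in the crop), and the glass hasn't moved. I'll feel for the floor.

Emit:
arm_command(moves=[[[0.015,0,0,0.0015,0],[0.015,0,0,0,0],[0.015,0,0,0,0]]])

```text
clock: 13.98
ee_pos: [0.4993, -0.2033, 0.1692]
tcp_rot: [-180.0, 0.1, -175.0]
ft_force: [-1.1, 1.3, 6.0]
gripper_width: 0.0223
finger_force: 35.0
```

Emit:
arm_command(moves=[[[0.015,0,0,-0.02,0],[0.015,0,0,-0.025,0],[0.015,0,0,-0.022,0],[0.015,0,0,0,0],[0.015,0,0,0,0],[0.015,0,0,0.022,0],[0.015,0,0,0.025,0],[0.015,0,0,0.02,0],[0.015,0,0,0,0],[0.015,0,0,0,0]]])

```text
clock: 15.22
ee_pos: [0.498, -0.2029, 0.1673]
tcp_rot: [179.9, -0.1, -175.0]
ft_force: [0.7, -0.1, -1.2]
gripper_width: 0.0224
finger_force: 35.0
```

Emit:
arm_command(moves=[[[0.015,0,0,0.0012,0],[0.015,0,0,0,0],[0.015,0,0,0,0]]])

```text
clock: 15.6
ee_pos: [0.4989, -0.2032, 0.1673]
tcp_rot: [180.0, 0.0, -175.0]
ft_force: [0.1, -0.8, -1.8]
gripper_width: 0.0224
finger_force: 35.0
```

Emit:
arm_command(moves=[[[0.015,0,0,0.0015,0],[0.015,0,0,0,0],[0.015,0,0,0,0]]])

```text
clock: 15.98
ee_pos: [0.4992, -0.2032, 0.1662]
tcp_rot: [-180.0, 0.0, -175.0]
ft_force: [-0.7, -0.5, 3.6]
gripper_width: 0.0224
finger_force: 35.0
```

Emit:
arm_command(moves=[[[0.015,0,0,-0.02,0],[0.015,0,0,-0.03,0],[0.015,0,0,-0.03,0],[0.015,0,0,-0.03,0],[0.015,0,0,-0.025,0],[0.015,-0.022,0.0262,0,0],[0.015,-0.022,0.0262,0,0],[0.015,-0.0222,0.0263,0,0],[0.015,0,0,0,0],[0.015,0,0,0,0],[0.015,0,0,0,0]]])

```text
clock: 17.35
ee_pos: [0.5573, -0.1204, 0.3007]
tcp_rot: [-180.0, -0.0, -175.1]
ft_force: [-0.0, -0.3, -1.4]
gripper_width: 0.0223
finger_force: 35.0
```

```bash
cat > m3.py <<'E'
from fit import *
s=env.get_state(); p=s["ee_pos"]; print(p,s["tcp_rot"],s["ft_force"],s["clock"])
env.read_camera("side"); 
def brush3(x):  # x,y,dz,tilt about world y
    T=Ro.from_euler("xy",[x[4],x[3]]); c=np.array(p); 
    return [T.apply(P-c)+c+np.array([0,0,0]) for P in rev(brushp(p[2]-x[2]),x[:2])[:3]]
I=env.camera_info("side")
r=[q for q in env.outline_of("side","brush") if np.hypot(*(np.array(q["location"])-proj("side",p-[0,0,.12],I)))<60]
m=r[0]["region"]; print(m.sum(), r[0]["location"])
f=lambda x:brush3([x[0],p[1],x[1],x[2],0])
print(fit(f,{"side":m},[p[0],.157,0.],[.005,.006,.05]))
for d in(.150,.153,.156,.159,.162,.165):
    sm=sil("side",f([p[0],d,0.]),I); print(d, round((sm&m).sum()/(sm|m).sum(),3), np.argwhere(sm)[:,0].max(), np.argwhere(m)[:,0].max())
env.read_camera("side"); g=mask("side","glass",(355,254)); print("G",fit(lambda x:rev(GL,x),{"side":g},[.5,-.203],[.008,.008]) if g is not None else None)
E
python3 m3.py
```

```text
[ 0.55731625 -0.12038447  0.30065822] [-1.79973131e+02 -3.61442746e-02 -1.75121034e+02] [-0.02514894 -0.34538587 -1.36447295] 17.35
1204 [257.2, 272.8]
(array([0.55324995, 0.15900262, 0.00595318]), np.float64(0.24181360201511337))
0.15 0.609 282 284
0.153 0.646 283 284
0.156 0.67 285 284
0.159 0.662 286 284
0.162 0.648 287 284
0.165 0.621 288 284
G (array([ 0.49943043, -0.20280571]), np.float64(0.05629516926588052))
```

Run:
```python
from h import *
print(env.get_state()["ee_pos"],rows((.558,-.118,.284)),rows((.6675,-.1084,.284)))
```

```text
[ 0.55770813 -0.11975808  0.30091959] (array([-0.0004,  0.0017,  0.0169]), 1, array([-0.0004,  0.0017,  0.0169])) (array([-0.1104,  0.0019,  0.0169]), 3, array([-0.0368,  0.0006,  0.0056]))
```

Emit:
arm_command(moves=[[[0.015,0,0.0018,0.017,0],[0.015,0,0,0,0],[0.015,-0.025,0,0,0],[0.015,-0.03,0,0,0],[0.015,-0.03,0,0,0],[0.015,-0.025,0,0,0],[0.015,0,0,0,0],[0.015,0,0,0,0],[0.015,0,0,0,0]]])

```text
clock: 18.68
ee_pos: [0.6665, -0.108, 0.2839]
tcp_rot: [-180.0, -0.0, -175.0]
ft_force: [0.7, 0.1, -1.0]
gripper_width: 0.0226
finger_force: 35.0
```

Run:
```python
from h import *
s=env.get_state();print(s["ee_pos"],s["tcp_rot"],s["ft_force"],rows((.668,-.1084,.255)))
a=env.read_camera("side")[150:400,260:420]; b=env.read_camera("wrist")[130:330,200:440]
a=cv2.resize(a,None,fx=2,fy=2); b=cv2.resize(b,None,fx=2,fy=2); b=cv2.copyMakeBorder(b,0,a.shape[0]-b.shape[0],0,0,0)
cv2.imwrite("pics/hang.png",np.hstack([a,b]))
```

```text
[ 0.6665432  -0.10800498  0.28394357] [-1.79992586e+02 -3.13289652e-02 -1.75033991e+02] [ 0.7095111   0.12310157 -0.95987183] (array([-0.0014, -0.0005,  0.0289]), 1, array([-0.0014, -0.0005,  0.0289]))
```

View pics/hang.png

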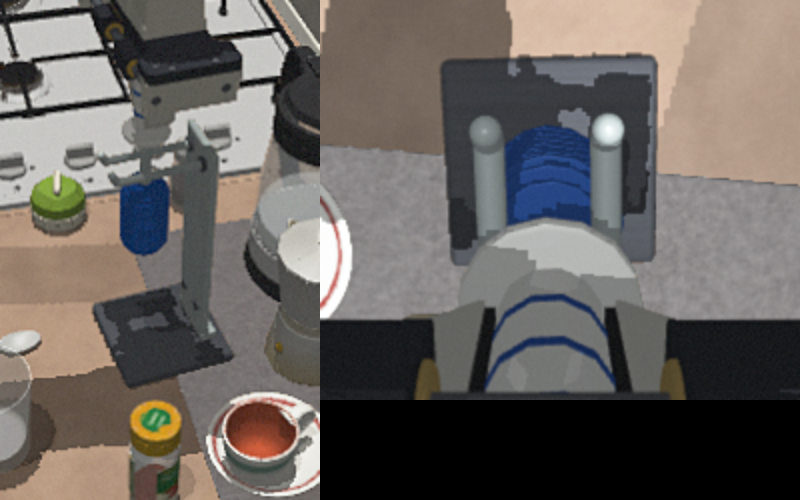

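The stem is between the prongs and the collar above them (wrist crop: prongs at columns 485 and 607, collar centred at 548). Lowering until it touches.

Emit:
arm_command(moves=[[[0.015,-0.0014,0,0.014,0],[0.015,0,0,0.01,0],[0.015,0,0,0.002,0],[0.015,0,0,0.0015,0],[0.015,0,0,0,0],[0.015,0,0,0,0]]])

```text
clock: 19.52
ee_pos: [0.6691, -0.1075, 0.2567]
tcp_rot: [-180.0, 0.0, -175.0]
ft_force: [0.1, 0.2, 0.1]
gripper_width: 0.0223
finger_force: 35.0
```

Emit:
arm_command(moves=[[[0.015,0,0,0.0015,0],[0.015,0,0,0,0],[0.015,0,0,0,0]]])

```text
clock: 19.9
ee_pos: [0.6689, -0.1075, 0.2549]
tcp_rot: [180.0, 0.0, -175.0]
ft_force: [0.3, -0.2, -0.1]
gripper_width: 0.0226
finger_force: 35.0
```

Emit:
arm_command(moves=[[[0.015,0,0,0.0015,0],[0.015,0,0,0,0],[0.015,0,0,0,0]]])

```text
clock: 20.27
ee_pos: [0.6689, -0.1075, 0.2547]
tcp_rot: [-180.0, 0.1, -175.0]
ft_force: [-2.8, 0.8, 5.3]
gripper_width: 0.0222
finger_force: 35.0
```

Emit:
arm_command(moves=[[[0.035,0,0,0,0],[0.06,0,0,0,0],[0.09,0,0,0,0],[0.09,0,0,0,0],[0.09,0,0,0,0],[0.09,0,0,0,0],[0.09,0,0,0,0],[0.09,0,0,0,0],[0.09,0,0,-0.03,0],[0.09,0,0,-0.04,0],[0.09,0,0,-0.04,0],[0.09,0.05,0,0,0],[0.09,0.05,0,0,0],[0.09,0,0,0,0],[0.09,0,0,0,0]]])

```text
clock: 22.15
ee_pos: [0.5698, -0.1161, 0.364]
tcp_rot: [-180.0, 0.1, -175.0]
ft_force: [-0.0, 0.1, 0.2]
gripper_width: 0.0904
finger_force: 0.0
```

Run:
```python
from fit import *
s=env.get_state(); print(s["ee_pos"],s["clock"],s["gripper_width"])
a=env.read_camera("side"); 
r=[q for q in env.outline_of("side","brush") if np.hypot(*(np.array(q["location"])-(240,334)))<50]; print(r[0]["location"],r[0]["region"].sum(), np.argwhere(r[0]["region"])[:,0].max(), [proj("side",(.669,-.108,z)).round() for z in(.1,.3)])
g=mask("side","glass",(355,254)); print("G side",fit(lambda x:rev(GL,x),{"side":g},[.5,-.203],[.008,.008]))
I=env.camera_info("wrist"); b=env.read_camera("wrist"); g=mask("wrist","glass",proj("wrist",(.5,-.203,.0455),I)); print("G wrist",fit(lambda x:rev(GL,x),{"wrist":g},[.5,-.203],[.008,.008]) if g is not None else 0)
c=mask("wrist","coaster",proj("wrist",(.479,.0236,0),I)); print("C wrist",fit(lambda x:rev(CO,x),{"wrist":c},[.479,.0236],[.008,.008]) if c is not None else 0)
c=mask("side","coaster",(287,231)); print("C side",fit(lambda x:rev(CO,x),{"side":c},[.479,.0236],[.008,.008]) if c is not None else 0)
print(tri(ray("side",(329,251)),ray("top",(314,342)))[0])
a=cv2.resize(a[150:400,200:380],None,fx=2,fy=2); b=cv2.resize(b,(440,330)); b=cv2.copyMakeBorder(b,0,a.shape[0]-330,0,0,0)
cv2.imwrite("pics/hung.png",np.hstack([a,b]))
```

```text
[ 0.56976105 -0.11609236  0.36403907] 22.15 0.09041391230493066
[248.0, 335.8] 1671 288 [array([282., 336.]), array([192., 337.])]
G side (array([ 0.49823297, -0.20247604]), np.float64(0.046969696969696995))
G wrist (array([ 0.50007239, -0.20232977]), np.float64(0.041038678046123156))
C wrist (array([0.47740344, 0.02416197]), np.float64(0.025951219512195145))
C side (array([0.47641495, 0.02570331]), np.float64(0.03223330775134303))
[ 0.5017006  -0.09883296  0.00139589]
```

View pics/hung.png

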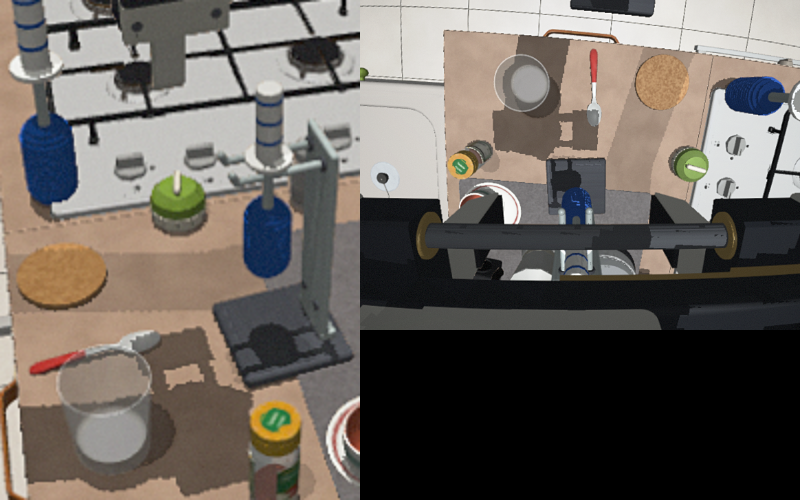

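The brush hangs upright in the fork and the glass hasn't moved. I'll grip the rim on the -y side, because the big brush stands beyond the coaster on +y.

Run:
```python
from h import *
print(rows((.5026,-.2387,.15)))
```

```text
(array([ 0.0775, -0.1164,  0.213 ]), 5, array([ 0.0155, -0.0233,  0.0426]))
```

Emit:
arm_command(moves=[[[0.05,0.0155,-0.0233,0.03,0],[0.05,0.0155,-0.0233,0.04,0],[0.05,0.0155,-0.0233,0.04,0],[0.05,0.0155,-0.0233,0.04,0],[0.05,0.0155,-0.0232,0.04,0],[0.05,0,0,0.023,0],[0.05,0,0,0,0],[0.05,0,0,0,0],[0.05,0,0,0,0]]])

```text
clock: 23.62
ee_pos: [0.5035, -0.2388, 0.1517]
tcp_rot: [-179.9, 0.1, -174.9]
ft_force: [1.0, -0.0, 0.6]
gripper_width: 0.05
finger_force: 0.0
```

Run:
```python
from fit import *
s=env.get_state(); print(s["ee_pos"],s["tcp_rot"],s["clock"],s["gripper_width"])
I=env.camera_info("wrist"); b=env.read_camera("wrist"); g=mask("wrist","glass",proj("wrist",(.5,-.203,.0455),I)); x,f=fit(lambda x:rev(GL,x),{"wrist":g},[.5,-.203],[.008,.008]); print("G",x,f)
print(rows((.5026,-.2387,.074)))
for P in rev([[(.0405,.091)],[(.034,.091)],[(.034,0)]],(.4994,-.2024)):
    cv2.polylines(b,[np.array([proj("wrist",q,I)[::-1] for q in P]).round().astype(int)],True,(0,0,255),1)
cv2.imwrite("pics/gl.png",b)
```

```text
[ 0.50347666 -0.2388414   0.15174875] [-1.79942585e+02  1.37652036e-01 -1.74947696e+02] 23.625 0.05002032621958974
G [ 0.50049528 -0.20176406] 0.19111086932869115
(array([0.0006, 0.0003, 0.0775]), 2, array([0.0003, 0.0001, 0.0387]))
```

View pics/gl.png

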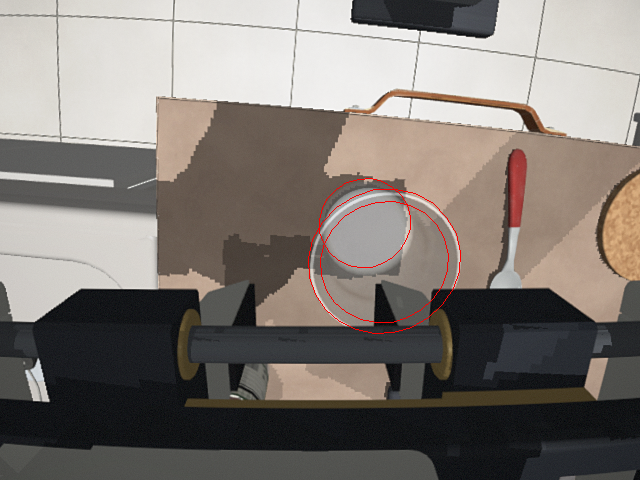

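The drawn rim agrees with the picture (centre at about (260,385)), and the -y wall at column 315 lies between the fingers. Descending.

Emit:
arm_command(moves=[[[0.05,0.0006,0,0.025,0],[0.05,0,0,0.03,0],[0.05,0,0,0.022,0],[0.05,0,0,0,0],[0,0,0,0,0],[0,0,0,0,0],[0,0,0,0,0],[0,0,0,0,0],[0,0,0,0,0],[0,0,0,0,0],[0,0,0,0,0],[0,0,0,0,0]]], force=35)

```text
clock: 25.22
ee_pos: [0.5019, -0.2377, 0.0742]
tcp_rot: [179.9, 0.0, -175.0]
ft_force: [-1.5, 1.9, 8.4]
gripper_width: 0.0045
finger_force: 34.0
```

Emit:
arm_command(moves=[[[0,0,0,-0.005,0],[0,0,0,-0.01,0],[0,0,0,-0.015,0],[0,0,0,-0.015,0],[0,0,0,0,0],[0,0,0,0,0],[0,0,0,0,0]]])

```text
clock: 26.1
ee_pos: [0.5011, -0.2387, 0.1178]
tcp_rot: [180.0, -0.1, -175.0]
ft_force: [0.5, -0.9, -2.6]
gripper_width: 0.0032
finger_force: 34.7
```

```bash
cat > m4.py <<'E'
from fit import *
s=env.get_state(); p=s["ee_pos"]; print(p,s["tcp_rot"],s["clock"],s["gripper_width"],s["finger_force"],s["ft_force"],s["moment"])
y=Ro.from_euler("xyz",s["tcp_rot"],degrees=True).as_matrix()[:,1]; g0=p+.0364*y; print("glass exp",g0)
M={}
for c in("side","top"):
    im=env.read_camera(c); cv2.imwrite(f"pics/l_{c}.png",im)
    r=[q for q in env.outline_of(c,"glass") if np.hypot(*(np.array(q["location"])-proj(c,[g0[0],g0[1],p[2]-.03])))<50]
    print(c,[(q["p"],q["region"].sum()) for q in r])
    if r: M[c]=r[0]["region"]
def gl(x): 
    T=Ro.from_euler("xy",[x[3],x[4]]); P=rev(GL,(0,0))[0]; return [T.apply(P)+x[:3]]
if M: print("fit x y z tiltx tilty",fit(gl,M,[g0[0],g0[1],p[2]-.074,0,0],[.005,.005,.01,.08,.08]))
E
python3 m4.py
```

```text
[ 0.50107082 -0.2387327   0.11779306] [ 1.79967536e+02 -5.64909156e-02 -1.75001785e+02] 26.1 0.0031948167126270746 34.69166843613493 [ 0.49726136 -0.92289493 -2.55673358] [-0.01665554  0.04639629  0.00707367]
glass exp [ 0.4978995  -0.20247112  0.11781369]
side [(0.62, np.int64(192))]
top [(0.59, np.int64(370))]
fit x y z tiltx tilty (array([ 0.49998634, -0.20092495,  0.02740738, -0.04053623, -0.00731391]), np.float64(1.7112843484895306))
```

```bash
cat > m5.py <<'E'
from fit import *
s=env.get_state(); p=s["ee_pos"]; print(p,s["clock"],s["gripper_width"],s["ft_force"],s["moment"])
y=Ro.from_euler("xyz",s["tcp_rot"],degrees=True).as_matrix()[:,1]; g0=p+.0364*y
I=env.camera_info("wrist"); env.read_camera("wrist"); r=env.outline_of("wrist","glass"); print([(np.round(q["location"]),q["p"],q["region"].sum()) for q in r])
for n in("glass","glass_mid"): print(n,[(np.round(q["location"],1),round(q["p"],2)) for q in env.spot_point("wrist",n)],proj("wrist",g0-[0,0,.074 if n=="glass" else .0285],I).round(1))
def gl(x):
    T=Ro.from_euler("xy",[x[3],x[4]]); P=rev(GL,(0,0))[0]-[0,0,.079]; return [T.apply(P)+[x[0],x[1],x[2]+.079]]
if r:
    m=r[0]["region"]; L=275
    def cost(x):
        q=sil("wrist",gl(x),I); return 1-(q&m)[:L].sum()/(q|m)[:L].sum()
    x0=np.array([g0[0],g0[1],p[2]-.074,0,0]); print("x0",x0,cost(x0))
    def c3(v): return cost([v[0],v[1],p[2]-.074,v[2],v[3]])+ .02*np.sum((np.array(v[:2])-g0[:2])**2)/.003**2
    v0=np.array([g0[0],g0[1],0,0]); S=np.vstack([v0]+[v0+d for d in np.diag([.004,.004,.1,.1])])
    r=minimize(c3,v0,method="Nelder-Mead",options=dict(initial_simplex=S,maxiter=200)); print(r.x,np.degrees(r.x[2:]),r.fun)
E
python3 m5.py
```

```text
[ 0.50127553 -0.23883629  0.11792216] 26.3 0.0035549725691221613 [-0.49795714 -0.64057772 -2.41466472] [-0.07780633  0.0609568  -0.01886368]
[(array([267., 408.]), 0.75, np.int64(16483))]
glass [(array([265.3, 370.5]), 0.74)] [258.4 379.7]
glass_mid [(array([292.7, 386.1]), 0.77)] [289.8 394.8]
x0 [ 0.49810113 -0.20257498  0.04392216  0.          0.        ] 0.1389294848374132
[ 0.50060549 -0.2027439  -0.05431078 -0.00811449] [-3.1117782  -0.46492629] 0.02123531758237786
```

Run:
```python
from h import *
print(rows((.479,-.007,.118)))
```

```text
(array([2.20e-03, 2.33e-01, 2.00e-04]), 5, array([0.0004, 0.0466, 0.    ]))
```

Emit:
arm_command(moves=[[[0,0.0022,0.013,0,0],[0,0,0.025,0,0],[0,0,0.035,0,0],[0,0,0.04,0,0],[0,0,0.04,0,0],[0,0,0.035,0,0],[0,0,0.025,0,0],[0,0,0.015,0,0],[0,0,0.005,0,0],[0,0,0,0,0],[0,0,0,0,0],[0,0,0,0,0]]])

```text
clock: 28.0
ee_pos: [0.4791, -0.008, 0.1183]
tcp_rot: [-180.0, -0.0, -175.1]
ft_force: [0.1, 0.4, -3.3]
gripper_width: 0.0029
finger_force: 34.7
```

```bash
python3 m5.py
python3 - <<'E'
from h import *
print(rows((.479,-.007,.089)))
E
```

```text
[ 0.47907394 -0.00799835  0.1182843 ] 28.0 0.00294583703346697 [ 0.14715897  0.38349539 -3.27464386] [-0.0331162   0.08043064  0.00369915]
[(array([269., 410.]), 0.89, np.int64(16380))]
glass [(array([262.6, 368.5]), 0.74)] [258.3 379.7]
glass_mid [(array([291.4, 387.9]), 0.7)] [289.7 394.8]
x0 [0.47596163 0.02826835 0.0442843  0.         0.        ] 0.13973279648609083
[ 0.47853945  0.02818752 -0.05770554 -0.00863647] [-3.3062839  -0.49483318] 0.023238910728757667
(array([0.    , 0.0004, 0.0293]), 1, array([0.    , 0.0004, 0.0293]))
```

Held steady with about 3° of lean, which comes from the wall taper. Lowering until it touches.

Emit:
arm_command(moves=[[[0,0,0.0005,0.01,0],[0,0,0,0.01,0],[0,0,0,0.006,0],[0,0,0,0.002,0],[0,0,0,0,0],[0,0,0,0,0]]])

```text
clock: 28.95
ee_pos: [0.4793, -0.0065, 0.0906]
tcp_rot: [180.0, 0.0, -175.0]
ft_force: [0.6, -0.7, -1.9]
gripper_width: 0.0034
finger_force: 34.7
```

Emit:
arm_command(moves=[[[0,0,0,0.002,0],[0,0,0,0.002,0],[0,0,0,0,0],[0,0,0,0,0]]])

```text
clock: 29.45
ee_pos: [0.479, -0.0065, 0.0863]
tcp_rot: [180.0, -0.0, -175.0]
ft_force: [-0.6, -0.6, -2.2]
gripper_width: 0.0033
finger_force: 34.7
```

Emit:
arm_command(moves=[[[0,0,0,0.0015,0],[0,0,0,0.001,0],[0,0,0,0,0],[0,0,0,0,0]]])

```text
clock: 29.95
ee_pos: [0.4798, -0.0074, 0.0849]
tcp_rot: [-180.0, 0.1, -175.0]
ft_force: [-2.7, -2.8, 8.5]
gripper_width: 0.0033
finger_force: 34.9
```

Emit:
arm_command(moves=[[[0,0,0,0,0],[0,0,0,0,0],[0,0,0,0,0],[0.008,0,0,0,0],[0.01,0,0,0,0],[0.014,0,0,0,0],[0.02,0,0,0,0],[0.03,0,0,0,0],[0.04,0,0,0,0],[0.045,0,0,0,0],[0.045,0,0,0,0],[0.045,0,0,0,0]]], force=4)

```text
clock: 31.45
ee_pos: [0.479, -0.0065, 0.0838]
tcp_rot: [180.0, -0.0, -175.0]
ft_force: [-0.5, 0.2, -0.4]
gripper_width: 0.045
finger_force: 0.0
```

Free of the glass. Retreating straight up, then away so the cameras can see.

Emit:
arm_command(moves=[[[0.045,0,0,-0.02,0],[0.045,0,0,-0.03,0],[0.045,0,0,-0.04,0],[0.045,0,0,-0.05,0],[0.045,0,-0.03,-0.05,0],[0.045,0,-0.04,-0.04,0],[0.045,0,-0.05,0,0],[0.045,0,0,0,0],[0.045,0,0,0,0]]])

```text
clock: 32.58
ee_pos: [0.4891, -0.1255, 0.3134]
tcp_rot: [179.9, -0.1, -175.0]
ft_force: [0.3, 0.3, -0.5]
gripper_width: 0.0455
finger_force: 0.0
```

```bash
cat > m6.py <<'E'
from fit import *
s=env.get_state(); print(s["ee_pos"],s["clock"])
GL8=[[(.034,.008),(.0405,.099)]]
for c in("side","top","wrist"):
    I=env.camera_info(c); im=env.read_camera(c); cv2.imwrite(f"pics/f_{c}.png",im)
    g=mask(c,"glass",proj(c,(.4775,.0245,.0535),I)); k=mask(c,"coaster",proj(c,(.4775,.0245,.008),I))
    if g is not None: print(c,"G",g.sum(),fit(lambda x:rev(GL8,x),{c:g},[.4775,.0245],[.008,.008]))
    if k is not None:
        u=k|(g if g is not None else False)
        print(c,"C",k.sum(),fit(lambda x:rev(CO,x[:2])+rev(GL8,x[2:]),{c:u},[.4775,.0245,.4775,.0245],[.006]*4))
    for n,P in(("timer",0),("salt_mill",0),("spice_jar",0),("teaspoon",0),("brush_tip",0)): 
        r=env.spot_point(c,n)
        if c=="top": print(n,[np.round(q["location"]).tolist() for q in r[:2]])
E
python3 m6.py
```

```text
[ 0.48908186 -0.12548337  0.31336356] 32.575
side G 1935 (array([0.47654125, 0.0274941 ]), np.float64(0.03254882323485231))
side C 462 (array([0.47560545, 0.02698295, 0.47664744, 0.02488086]), np.float64(0.030179445350734135))
top G 1535 (array([0.4785001 , 0.02387101]), np.float64(0.04426433915211969))
top C 324 (array([0.47795541, 0.024416  , 0.47829207, 0.0230796 ]), np.float64(0.03241232731137089))
timer [[273.0, 242.0]]
salt_mill [[206.0, 234.0]]
spice_jar []
teaspoon [[197.0, 337.0], [315.0, 340.0]]
brush_tip [[342.0, 214.0], [228.0, 336.0]]
wrist G 7231 (array([0.47855035, 0.02460237]), np.float64(0.022714981070849127))
wrist C 1547 (array([0.47799781, 0.0258655 , 0.47848206, 0.02420467]), np.float64(0.01819815771736688))
```

The glass stands upright, within about 2 mm of the coaster's centre in all three cameras. The brush is still in its fork and the bystanders are unmoved.

```bash
python3 -c "
from cell import env
print(env.job_done())"
```

```text
the job is handed in; nothing more can be done
None
```

The job is handed in at about 33 s of the 64 s allowed: the glass was scrubbed with three strokes, the brush is back in its fork, and the glass stands upright within about 2 mm of the coaster's centre; the verdict wasn't shown.

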